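# Open a fabric shaver whose thread hand is unknown

## Task

Two fabric shavers stand on the coffee table. Take the one on the cork coaster, lay it on its back in the wooden cradle with its head fully down in the pocket and its blue cap facing up, and let go of it. Its cap may have a right-hand or a left-hand thread, so find out by trying which way it loosens, then turn it loose, lift it off and finish while still holding it in the gripper, at least 15 cm above the table; the shaver stays lying in the cradle, and the other shaver and everything else is left as it is.

Things in the scene. Friction and masses are not known exactly. Their poses are not given: they have to be found in the camera images.
- shaver_a: White fabric shaver, outwardly identical to shaver_b, about 0.3 kg, 151 high, standing head end down on a coaster. Origin: middle of its underside; own z runs up the handle, own -y is its front with the blue cap. Head block 56 wide (x), 40 deep (y -20 to +20), 78 high; above it the handle, 36 wide (x), 34 deep (y -14 to +20). The back (y = +20) is one flat plane.
- shaver_b: The other, outwardly identical fabric shaver; sizes and axes as shaver_a. Either of the two may be the one that starts on the cork coaster.
- cap_a: Blue round screw cap on shaver_a's front, 48 diameter, 34 tall, steel face, 40 g. Origin on its axis at the rim next to the head block; own -y points outwards along the axis (up, once the shaver is laid), own z up the handle as fitted. Its outer 18 is the solid grip part. The thread is right- or left-handed, which cannot be seen; see shaver_a_stub.
- cap_b: The same blue cap on shaver_b; sizes and axes as cap_a, behaviour as there, its thread runs the other way.
- shaver_a_stub (a point): Where the cap's axis meets the front of shaver_a's head block, 42 above the underside; the fitted cap's origin is within 3 of it. Coarse part-turn thread: the wrong way the cap stops hard within 10 degrees; the right way it turns easily, lifts straight off when turned 60 to 120 degrees from the start (aim at 85) and stops near 130. A thread stub 15 tall stands here.
- shaver_b_stub (a point): The same point and thread on shaver_b.
- shaver_a_back (a point): Point on the flat back of shaver_a, at the middle of the head block's width, 42 above the underside (straight behind the cap's axis).
- shaver_a_grip (a point): Centre of shaver_a's handle, 115 above the underside: 36 wide (own x) here, a good place to hold it.
- shaver_b_back (a point): Point on the flat back of shaver_b, at the middle of the head block's width, 42 above the underside (straight behind the cap's axis).
- shaver_b_grip (a point): Centre of shaver_b's handle, 115 above the underside: 36 wide (own x) here, a good place to hold it.
- coaster_cork: Round cork-brown coaster, 110 diameter, 4 thick, fixed; origin at the centre of its underside. The shaver to be worked on starts on it.
- coaster_slate: Round dark grey coaster, same size, fixed; the shaver to leave alone stands on it.
- cradle_in (a point): Point on the pocket floor of the pale wooden cradle (fixed), 12 above the table, z up. Pocket 62 wide (x), 86 long (y -46 to +40); walls at both sides and at the -y end rise 20, flared lips to 32. At +y two 16 high corner posts leave a 42 gap for the handle, which sticks out to +y, overhanging. Properly laid: the shaver's back point at this point, its own z along +y, cap up.
- remote_black: Black TV remote, 45 x 170 x 16, loose; origin under its centre. Leave alone.
- remote_white: White remote, 36 x 120 x 16, loose; origin under its centre. Leave alone.
- mug: Blue mug, 80 diameter, 90 high, loose; origin under its centre. Leave alone.
- coaster_stack: Black stack of coasters, 92 diameter, 26 high, loose; origin under its centre. Leave alone.
- glasses_case: Reddish spectacle case, 60 x 150 x 35, loose; origin under its centre. Leave alone.
Not all that is in view belongs to the job. What is shaped like the cap_b but black, orange or turquoise is not meant.

How it is judged:
On the way, in this order (a step that is already met when the one before it is completed fails the run):
1. the shaver from the cork coaster lies on its back in the cradle's pocket, let go, its cap still fitted (((distance of shaver_b from where it was at the start of the episode below 0.02 m and angle between shaver_b's own z axis and vertical below 0.15 rad and horizontal distance between shaver_b and coaster_cork above 0.06 m and x of shaver_a_back in the frame of cradle_in between -0.01 and 0.01 m and y of shaver_a_back in the frame of cradle_in between -0.012 and 0.012 m and z of shaver_a_back in the frame of cradle_in below 0.006 m and z of shaver_a_stub in the frame of cradle_in above 0.034 m and angle between the z axis of shaver_a and the y axis of cradle_in, either way round below 0.2 rad and contact force between the fingers and shaver_a below 0.3 N and linear speed of shaver_a below 0.03 m/s and distance between cap_a and shaver_a_stub below 0.012 m) or (distance of shaver_a from where it was at the start of the episode below 0.02 m and angle between shaver_a's own z axis and vertical below 0.15 rad and horizontal distance between shaver_a and coaster_cork above 0.06 m and x of shaver_b_back in the frame of cradle_in between -0.01 and 0.01 m and y of shaver_b_back in the frame of cradle_in between -0.012 and 0.012 m and z of shaver_b_back in the frame of cradle_in below 0.006 m and z of shaver_b_stub in the frame of cradle_in above 0.034 m and angle between the z axis of shaver_b and the y axis of cradle_in, either way round below 0.2 rad and contact force between the fingers and shaver_b below 0.3 N and linear speed of shaver_b below 0.03 m/s and distance between cap_b and shaver_b_stub below 0.012 m))), for 0.2 s.
2. its cap is loosened and off the stub, with the shaver still lying in the cradle (((distance of shaver_b from where it was at the start of the episode below 0.02 m and angle between shaver_b's own z axis and vertical below 0.15 rad and horizontal distance between shaver_b and coaster_cork above 0.06 m and x of shaver_a_back in the frame of cradle_in between -0.01 and 0.01 m and y of shaver_a_back in the frame of cradle_in between -0.012 and 0.012 m and z of shaver_a_back in the frame of cradle_in below 0.006 m and z of shaver_a_stub in the frame of cradle_in above 0.034 m and angle between the z axis of shaver_a and the y axis of cradle_in, either way round below 0.2 rad and contact force between the fingers and shaver_a below 0.3 N and linear speed of shaver_a below 0.03 m/s and distance between cap_a and shaver_a_stub above 0.02 m) or (distance of shaver_a from where it was at the start of the episode below 0.02 m and angle between shaver_a's own z axis and vertical below 0.15 rad and horizontal distance between shaver_a and coaster_cork above 0.06 m and x of shaver_b_back in the frame of cradle_in between -0.01 and 0.01 m and y of shaver_b_back in the frame of cradle_in between -0.012 and 0.012 m and z of shaver_b_back in the frame of cradle_in below 0.006 m and z of shaver_b_stub in the frame of cradle_in above 0.034 m and angle between the z axis of shaver_b and the y axis of cradle_in, either way round below 0.2 rad and contact force between the fingers and shaver_b below 0.3 N and linear speed of shaver_b below 0.03 m/s and distance between cap_b and shaver_b_stub above 0.02 m))), for 0.1 s.
At the end, for the whole second after the job is handed in: Gripper holds the cork-coaster shaver's cap still, rim over 15 cm above the table, clear of the shaver. That shaver lies untouched, cap up, in the pocket: back point within 10 mm across, 12 along, 6 up of its floor point, handle within 0.2 rad of +y. Other shaver upright, moved under 2 cm (((distance of shaver_b from where it was at the start of the episode below 0.02 m and angle between shaver_b's own z axis and vertical below 0.15 rad and horizontal distance between shaver_b and coaster_cork above 0.06 m and x of shaver_a_back in the frame of cradle_in between -0.01 and 0.01 m and y of shaver_a_back in the frame of cradle_in between -0.012 and 0.012 m and z of shaver_a_back in the frame of cradle_in below 0.006 m and z of shaver_a_stub in the frame of cradle_in above 0.034 m and angle between the z axis of shaver_a and the y axis of cradle_in, either way round below 0.2 rad and contact force between the fingers and shaver_a below 0.3 N and linear speed of each of shaver_a, cap_a below 0.03 m/s and distance between cap_a and shaver_a_stub above 0.02 m and height (world z) of cap_a above 0.15 m and contact force between the fingers and cap_a above 1 N and contact force between cap_a and shaver_a below 0.1 N) or (distance of shaver_a from where it was at the start of the episode below 0.02 m and angle between shaver_a's own z axis and vertical below 0.15 rad and horizontal distance between shaver_a and coaster_cork above 0.06 m and x of shaver_b_back in the frame of cradle_in between -0.01 and 0.01 m and y of shaver_b_back in the frame of cradle_in between -0.012 and 0.012 m and z of shaver_b_back in the frame of cradle_in below 0.006 m and z of shaver_b_stub in the frame of cradle_in above 0.034 m and angle between the z axis of shaver_b and the y axis of cradle_in, either way round below 0.2 rad and contact force between the fingers and shaver_b below 0.3 N and linear speed of each of shaver_b, cap_b below 0.03 m/s and distance between cap_b and shaver_b_stub above 0.02 m and height (world z) of cap_b above 0.15 m and contact force between the fingers and cap_b above 1 N and contact force between cap_b and shaver_b below 0.1 N))); the arm keeps its last pose, push and grip.
It fails at once if both shavers disturbed (moved over 3 cm) (distance of each of shaver_a, shaver_b from where it was at the start of the episode above 0.03 m).
It fails at once if a bystander (remote, mug, coaster stack, spectacle case) is disturbed: moved over 3 cm (distance of any of remote_black, remote_white, mug, coaster_stack, glasses_case from where it was at the start of the episode above 0.03 m).
It also fails if it takes over 54 s, if anything falls off the work surface, if the arm or the gripper's body presses on something with over 40 N, if the wrist force passes 120 N, or if a joint passes its speed limit or range.

## Robot

A 7-joint arm with a two-finger parallel gripper is mounted at the origin on the work surface. World frame = base frame: x ahead of the robot, y to its left, z up, the work surface at z = 0. Lengths are in m, angles in rad, forces in N, time in s.
With the tool pointing down it reaches from about 0.4 to 0.85 m from the base axis. Payload 4.4 kg.
Tool frame: the origin (TCP) lies on the centre line of the jaws, within the pads' length; the fingertips stand 14 mm ahead of it and the grasp point (between the pads) lies 5 mm behind it; z points along the fingers, y is the line along which they close (so a half turn about z gives the same grasp; the last joint's range is limited). The gripper opens to 94 mm and grips with 3 to 60 N. Pads are 16 mm wide; open, the fingers measure 119 mm over their backs; the gripper's body (75 mm by 177 mm) begins 78 mm behind the grasp point.
Start: joints at [-1.412, 0.628, 0.038, 1.517, -0.027, 0.996, -0.02], TCP at [0.145, 0.634, 0.219] pointing down, gripper open.
Joint ranges: [-3.06, 3.06], [-0.37, 2.12], [-1.25, 1.32], [0.18, 2.47], [-1.1, 4.24], [0.23, 1.98], [-2.94, 2.94]. Speed limits (rad/s): [2.57, 2.57, 3.14, 3.14, 3.14, 3.14, 3.14].

## Interface

Orientations are given as a unit quaternion [w, x, y, z].
In Python, from workcell import ctrl, viewer, ticket gives the robot as it stands.
- The arm moves only by the tool jog_arm, never from a script. Its argument "targets" is a list of rows, each a list of 3 entries, a list of its own where there are three numbers: the finger opening in m, from 0 to 0.094, then the shift along the tool's x, y, z in m, then the turn about the tool's z in degrees. A call has exactly 8 rows; each row shifts and turns the commanded pose from where the row before left it, along the tool's axes as they then stand; what a row does not reach is not made up. A row lasts 1/10 s, in which the tool goes at most 50 mm and 8.59 degrees, less where a joint would pass 70% of its speed; a pose out of reach is approached as far as the arm can. A call is refused whole if a number of a shift passes 0.05 or a number of a turn 8.59, either way. A call with a gripper value outside its range is refused whole. The fingers move at their own pace and stop on an object; "squeeze" is the grip in N (left out, the last holds). Time passes only in rows, so rows that do not move let the fingers close, or fill a call up. It gives the time, the measured TCP pose, the force, the opening and the grip force at its end, in the units of the state.
- ctrl.get_state(): the state, without advancing time (a new reading comes with each control period).
- viewer.grab_frame(name): name is "scene" or "side" or "wrist"; returns (picture, depth): 480x640x3 uint8, blue, green, red; 480x640 float32, m along the optical axis (not along the pixel's ray), 0 where there is no reading.
- viewer.get_calibration(name): a dict with "fx", "fy", "cx", "cy" (pixels), "eye" and "orientation" of the camera in the world. Camera axes: x right, y up, looking along -z (the intrinsics and any distortion apply to the point x, -y, -z); pixel columns grow to the right and rows downward; lengths in m; the calibration is good to about 2 mm. A picture is of the moment at which its call begins: read the wrist's pose just before it. get_calibration takes no time and is no camera call; for the wrist camera it gives the pose at the moment of the call.
- ticket.hand_in(): hands the job in; it is judged then, once.
The state is a dict: "clock": time; "q": joint angles; "dq": joint speeds; "effort": joint torques, N m; "tcp_pos": TCP position; "tcp_rot": TCP orientation; "wrist_force": force on the tool from outside, world axes, zero at the start; "moment": the same for the moment, N m; "width": finger opening in m; "gripper_force": force on a finger pad.
Only numpy, scipy, OpenCV 4.12 (cv2) and the standard library are available. Lean on these libraries where they do the work, as an engineer would, in place of code of your own. Each camera call takes 0.05 s, during which the arm holds its last target. There are 200 camera calls.

## Working session

There is one attempt and no reset: what is moved stays moved. The work goes in short steps, Python scripts to look and compute and a tool call to move; the robot and the scene stay as the last step left them, time stands still between calls to the robot, and variables do not carry over. Pictures are saved under pics/ and viewed, at most 10 in all, crops included, and the job is handed in when it is done.

Besides the shell and the picture viewer there is one more tool, called as name(argument=value, ...), one argument or row to a line, values as JSON. jog_arm: Moves the arm, as the interface text tells. Its arguments: {"type":"object","properties":{"targets":{"type":"array"},"squeeze":{"type":"number"}},"required":["targets"]}

```bash
ls; mkdir -p pics; cat > h.py <<'E'
import numpy as np, cv2
from scipy.spatial.transform import Rotation as R
from workcell import ctrl, viewer, ticket
def rot(q): return R.from_quat([q[1],q[2],q[3],q[0]]).as_matrix()
def cam(n):
    c=viewer.get_calibration(n); im,d=viewer.grab_frame(n); return c,im,d
def ray(c,u,v):
    d=np.array([(u-c['cx'])/c['fx'],-(v-c['cy'])/c['fy'],-1.0]); return np.array(c['eye']),rot(c['orientation'])@d
def onplane(c,u,v,z):
    e,d=ray(c,u,v); return e+d*(z-e[2])/d[2]
def cloud(c,dep):
    v,u=np.mgrid[0:480,0:640]
    p=np.stack([(u-c['cx'])/c['fx']*dep,-(v-c['cy'])/c['fy']*dep,-dep],-1)
    return p@rot(c['orientation']).T+np.array(c['eye'])
E
python3 - <<'E'
from h import *
print(ctrl.get_state())
for n in ['scene','side','wrist']:
    c,im,d=cam(n); print(n,c); cv2.imwrite(f'pics/{n}0.png',im); np.savez(f'{n}0.npz',d=d,im=im,**{k:np.array(v) for k,v in c.items()})
E
```

```text
pics
{'clock': 0.0, 'q': array([-1.41181828,  0.6293507 ,  0.03842475,  1.51833632, -0.02699648,
        0.99630202, -0.02001241]), 'dq': array([-0.00133335, -0.00066331,  0.00043407, -0.00070815,  0.00019061,
       -0.00081327,  0.00020281]), 'effort': array([ 7.07447580e-04, -5.49740195e+01,  1.14372063e+00, -1.86634648e+01,
       -5.21876744e-02,  2.38585199e-02,  1.56570977e-04]), 'tcp_pos': array([0.14470006, 0.6330409 , 0.21856096]), 'tcp_rot': array([-9.67645498e-05,  1.12150460e-01,  9.93690793e-01, -9.34465891e-04]), 'wrist_force': array([-0.70186904, -0.11058982, -0.82112919]), 'moment': array([-0.03928136,  0.03907061, -0.06341297]), 'gripper_force': 0.0, 'width': 0.09445060703791962}
scene {'fx': 478.87354796118893, 'fy': 478.87354796118893, 'cx': 319.74307248783947, 'cy': 234.03882234128824, 'eye': array([ 1.12119453, -0.55929569,  0.87803646]), 'orientation': array([0.86116164, 0.35431545, 0.13600598, 0.33817682])}
side {'fx': 436.77888520758563, 'fy': 436.77888520758563, 'cx': 318.9339850438042, 'cy': 238.30543281802483, 'eye': array([ 0.29272257, -0.46341293,  0.78354564]), 'orientation': array([ 0.89751481,  0.32814456, -0.09876923, -0.2775481 ])}
wrist {'fx': 397.7946062914443, 'fy': 397.7946062914443, 'cx': 318.15070109817543, 'cy': 236.96582944483478, 'eye': array([0.06292619, 0.65093926, 0.38431379]), 'orientation': array([ 0.77366615, -0.11325284, -0.08903556,  0.6169985 ])}
```

View pics/scene0.png

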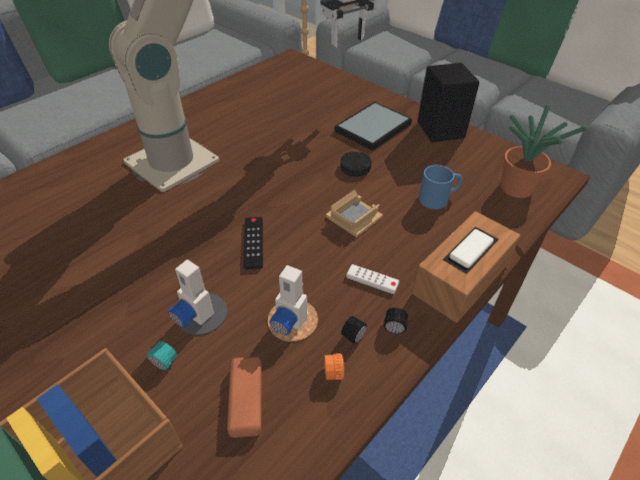

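View pics/side0.png

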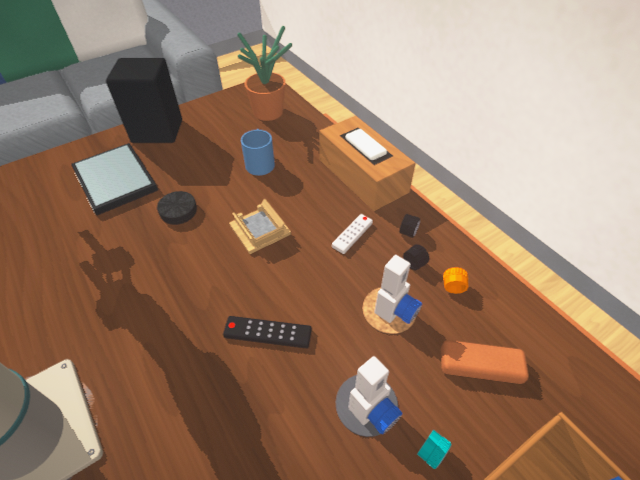

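Scene view: the cork coaster is at about (292,320), with its shaver's handle top at (291,272) and blue cap at (283,322). The slate shaver is at (195,300) and the cradle at (354,213), with its open gap towards the lower right or upper left. Next I'll measure these from the clouds.

```bash
cat > m.py <<'E'
from h import *
def ld(n):
    z=np.load(n+'.npz'); c={k:z[k] for k in z.files}; return c,z['im'],z['d']
E
python3 - <<'E'
from m import *
P={'scene':dict(cork=(292,322),slate=(203,313),cradle=(354,214)),'side':dict(cork=(389,310),slate=(366,405),cradle=(262,225))}
for n in P:
    c,im,d=ld(n+'0'); W=cloud(c,d); hsv=cv2.cvtColor(im,cv2.COLOR_BGR2HSV)
    ok=d>0
    for k,(u,v) in P[n].items(): print(n,k,onplane(c,u,v,0.004).round(3), W[v,u].round(3))
    tb=W[(abs(W[...,2])<.03)&ok&(np.hypot(W[...,0]-.6,W[...,1])<.3)]; print('table z med',np.median(tb[:,2]),tb[:,2].std())
    c0=onplane(c,*P[n]['cork'],0.004)
    near=ok&(np.hypot(W[...,0]-c0[0],W[...,1]-c0[1])<.1)&(W[...,2]>.012)
    white=near&(hsv[...,1]<60)&(hsv[...,2]>100); blue=near&(hsv[...,0]>100)&(hsv[...,0]<125)&(hsv[...,1]>150)
    w=W[white]; b=W[blue]
    top=w[w[:,2]>w[:,2].max()-.012]
    print(' white',len(w),w[:,2].max().round(3),'handle top med',np.median(top,0).round(4),'blue mean',b.mean(0).round(4),len(b))
    hh=w[(w[:,2]>.09)]; (r)=cv2.minAreaRect(hh[:,:2].astype(np.float32)*1000); print(' handle rect',r)
    ht=w[(w[:,2]>.15)]; 
    if len(ht)>10: print(' top rect',len(ht),cv2.minAreaRect(ht[:,:2].astype(np.float32)*1000),np.median(ht[:,2]))
    c0=onplane(c,*P[n]['cradle'],0.012)
    cr=ok&(np.hypot(W[...,0]-c0[0],W[...,1]-c0[1])<.11)&(W[...,2]>.008)
    q=W[cr]; print(' cradle',len(q),cv2.minAreaRect(q[:,:2].astype(np.float32)*1000),q[:,2].max())
    # top-down raster
    ras=np.zeros((480,480,3),np.uint8)
    m=ok&(W[...,2]>-.02)&(W[...,2]<.2)
    for p,col in zip(W[m],im[m]):
        x=int((p[0]-c0[0]+.12)*2000); y=int((c0[1]+.12-p[1])*2000)
        if 0<=x<480 and 0<=y<480: cv2.circle(ras,(x,y),2,tuple(int(t) for t in col),-1)
    cv2.imwrite(f'pics/ras_{n}.png',ras)
E
```

```text
scene cork [ 0.677 -0.161  0.004] [ 0.702 -0.183  0.052]
scene slate [ 0.517 -0.278  0.004] [ 0.54  -0.288  0.037]
scene cradle [0.555 0.195 0.004] [0.559 0.19  0.009]
table z med 0.0005631117321106549 0.0052463399955746965
 white 1218 0.158 handle top med [ 0.6736 -0.1558  0.1546] blue mean [ 0.6893 -0.1909  0.0632] 310
 handle rect ((672.10205078125, -154.06515502929688), (36.58090591430664, 36.19268035888672), 18.641246795654297)
 top rect 268 ((671.718017578125, -153.58984375), (36.44707107543945, 35.1420783996582), 18.053510665893555) 0.15465402828281827
 cradle 1334 ((561.5625, 184.74777221679688), (109.76126861572266, 111.5158462524414), 89.83467864990234) 0.047469490945799
side cork [ 0.669 -0.159  0.004] [ 0.647 -0.177  0.049]
side slate [ 0.511 -0.284  0.004] [ 0.488 -0.303  0.085]
side cradle [0.57  0.193 0.004] [0.567 0.186 0.012]
table z med -1.1171287778888317e-05 0.005151849163025347
 white 1442 0.157 handle top med [ 0.6656 -0.1567  0.1544] blue mean [ 0.6728 -0.1969  0.0618] 391
 handle rect ((668.4710083007812, -154.82821655273438), (37.49223327636719, 34.968685150146484), 16.260934829711914)
 top rect 320 ((668.6842651367188, -154.337890625), (37.59815216064453, 33.353782653808594), 17.920618057250977) 0.15452022438949203
 cradle 1691 ((558.1271362304688, 184.5103302001953), (112.50053405761719, 109.69190216064453), 88.85668182373047) 0.04559675048793865
```

View pics/ras_scene.png

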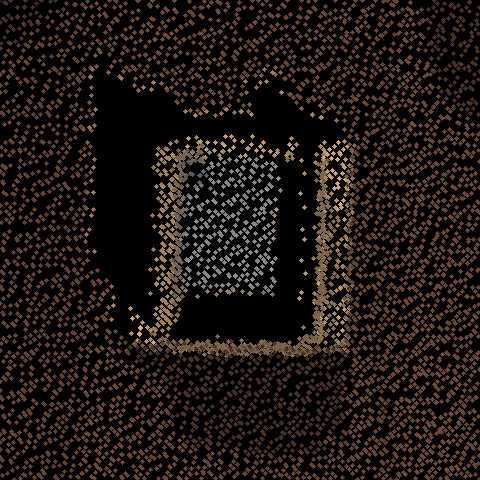

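```bash
cat >> m.py <<'E'
def st():
    s=ctrl.get_state(); M=rot(s['tcp_rot']); yx=np.degrees(np.arctan2(M[1,0],M[0,0])); return s,M,yx
def goto(pos,ytool=None):
    """world target, tool-y angle -> remaining shift in tool axes (now) and turn deg"""
    s,M,yx=st(); sh=M.T@(np.array(pos)-s['tcp_pos']); t=None
    if ytool is not None: t=((yx-90-ytool)+90)%180-90
    print('t',round(s['clock'],2),'tcp',s['tcp_pos'].round(4),'yawY',round(yx-90,2),'tilt',M[2].round(4),'shift mm',(sh*1000).round(1),'turn',t,'j7',s['q'][6].round(2),'F',s['wrist_force'].round(1))
    return sh,t
E
python3 - <<'E'
from m import *
s,M,yx=st()
c=viewer.get_calibration('wrist'); C=rot(c['orientation'])
print('cam off tool',M.T@(c['eye']-s['tcp_pos']),'view dir tool',M.T@(-C[:,2]),'right',M.T@C[:,0])
goto((0.5,0.13,0.25),0)
goto((0.67,-0.154,0.25),18)
E
```

```text
cam off tool [ 0.08374578 -0.00113203 -0.16567441] view dir tool [-2.85066934e-01 -2.57725389e-04  9.58507578e-01] right [1.43973602e-04 9.99999941e-01 3.11700705e-04]
t 0.15 tcp [0.1448 0.6332 0.2188] yawY 77.12 tilt [-0.     -0.0014 -1.    ] shift mm [-458.4 -411.4  -30.6] turn 77.11963125245714 j7 -0.02 F [-0.6 -0.2 -0.2]
t 0.15 tcp [0.1448 0.6332 0.2188] yawY 77.12 tilt [-0.     -0.0014 -1.    ] shift mm [-687.5 -650.3  -30.3] turn 59.11963125245714 j7 -0.02 F [-0.6 -0.2 -0.2]
```

jog_arm(
  targets=[
    [0.094,[-0.04,-0.028,-0.004],0],
    [0.094,[-0.04,-0.028,-0.004],0],
    [0.094,[-0.04,-0.028,-0.004],0],
    [0.094,[-0.04,-0.028,-0.004],0],
    [0.094,[-0.04,-0.028,-0.004],0],
    [0.094,[-0.04,-0.028,-0.004],0],
    [0.094,[-0.04,-0.028,-0.004],0],
    [0.094,[-0.04,-0.028,-0.004],0],
  ],
  squeeze=10,
)

```text
clock: 0.95
tcp_pos: [0.4078, 0.3423, 0.2516]
tcp_rot: [-0.0, 0.112, 0.994, -0.0]
wrist_force: [1.1, 0.1, -0.4]
width: 0.0941
gripper_force: 0.0
```

jog_arm(
  targets=[
    [0.094,[-0.038,-0.027,0],0],
    [0.094,[-0.038,-0.027,0],0],
    [0.094,[-0.038,-0.027,0],0],
    [0.094,[-0.038,-0.027,0],0],
    [0.094,[-0.036,-0.027,0],0],
    [0.094,[0,0,0],8.4],
    [0.094,[0,0,0],8.4],
    [0.094,[0,0,0],8.4],
  ],
)

```text
clock: 1.75
tcp_pos: [0.5601, 0.1697, 0.251]
tcp_rot: [-0.0, 0.33, 0.944, -0.0]
wrist_force: [-0.9, 1.0, 0.9]
width: 0.0943
gripper_force: 0.0
```

jog_arm(
  targets=[
    [0.094,[0,0,0],8.4],
    [0.094,[0,0,0],8.4],
    [0.094,[0,0,0],8.5],
    [0.094,[0,0,0],8.5],
    [0.094,[0,0,0],0],
    [0.094,[0,0,0],0],
    [0.094,[0,0,0],0],
    [0.094,[0,0,0],0],
  ],
)

```text
clock: 2.55
tcp_pos: [0.56, 0.1704, 0.2515]
tcp_rot: [-0.0, 0.586, 0.81, 0.0]
wrist_force: [0.6, -0.2, 0.4]
width: 0.0941
gripper_force: 0.0
```

```bash
python3 - <<'E'
from m import *
goto((0.67,-0.154,0.25),18)
c,im,d=cam('wrist'); cv2.imwrite('pics/wrist1.png',im); np.savez('wrist1.npz',d=d,im=im,**{k:np.array(v) for k,v in c.items()})
E
```

```text
t 2.55 tcp [0.56   0.1704 0.2515] yawY 18.2 tilt [ 2.e-04 -1.e-04 -1.e+00] shift mm [-342.5    3.2    1.4] turn 0.19854374685313303 j7 0.18 F [ 0.6 -0.2  0.4]
```

View pics/wrist1.png

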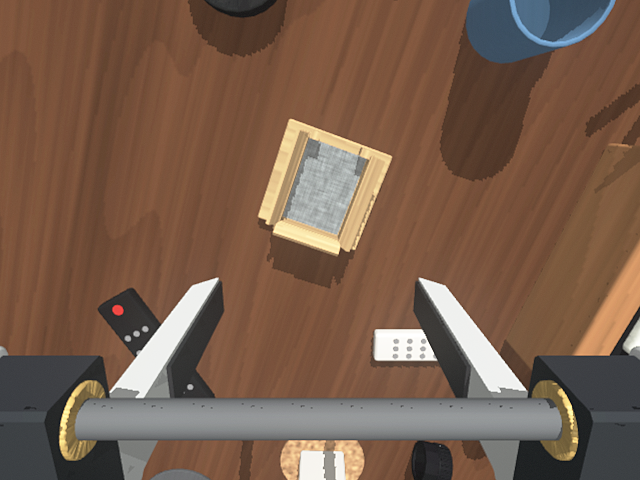

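Wrist view: the cradle's end wall is at (305,238) and its corner posts are at (315,135) and (375,160). So cradle +y is roughly world +y. The pocket floor's grey felt is centred near (327,185). Next I'll measure its pose.

```bash
python3 - <<'E'
from m import *
for n,box in [('wrist1',(250,110,400,265)),('scene0',(320,185,390,240)),('side0',(222,195,298,255))]:
    c,im,d=ld(n); W=cloud(c,d); hsv=cv2.cvtColor(im,cv2.COLOR_BGR2HSV)
    roi=np.zeros(d.shape,np.uint8); x0,y0,x1,y1=box; roi[y0:y1,x0:x1]=1
    g=((hsv[...,1]<45)&(hsv[...,2]>70)&(roi>0)).astype(np.uint8)
    g=cv2.morphologyEx(g,cv2.MORPH_CLOSE,np.ones((3,3)))
    k,l,stt,_=cv2.connectedComponentsWithStats(g); i=1+np.argmax(stt[1:,4]); m=l==i
    z=W[m][:,2]; z=z[d[m]>0]; print(n,'px',m.sum(),'floor z',np.median(z).round(4))
    v,u=np.where(m); P=np.array([onplane(c,a,b,0.012)[:2] for a,b in zip(u,v)])
    r=cv2.minAreaRect(P.astype(np.float32)*1000); print('  rect',r)
    print('  corners',cv2.boxPoints(r).round(1).tolist())
    wd=((hsv[...,0]<28)&(hsv[...,0]>14)&(hsv[...,2]>110)&(hsv[...,1]>50)&(roi>0)); p=W[wd&(d>0)]; p=p[p[:,2]>.008]
    hi=p[p[:,2]>.036]; print('  wood rim rect',len(hi),cv2.minAreaRect(hi[:,:2].astype(np.float32)*1000),'zmax',np.percentile(p[:,2],98).round(3))
E
```

```text
wrist1 px 4890 floor z 0.0126
  rect ((559.547607421875, 185.9163818359375), (84.86429595947266, 61.022552490234375), 88.56553649902344)
  corners [[528.0, 144.3000030517578], [589.0, 142.6999969482422], [591.0999755859375, 227.60000610351562], [530.0999755859375, 229.10000610351562]]
  wood rim rect 2570 ((559.5336303710938, 182.0312957763672), (102.94810485839844, 87.51880645751953), 88.44981384277344) zmax 0.044
scene0 px 307 floor z 0.0126
  rect ((553.2122802734375, 196.4081268310547), (67.91868591308594, 47.670387268066406), 88.6767807006836)
  corners [[528.5999755859375, 163.0], [576.2999877929688, 161.89999389648438], [577.7999877929688, 229.8000030517578], [530.2000122070312, 230.89999389648438]]
  wood rim rect 207 ((560.6982421875, 181.72251892089844), (103.77218627929688, 89.96348571777344), 89.55823516845703) zmax 0.045
side0 px 489 floor z 0.012
  rect ((562.4796752929688, 194.0004119873047), (67.33165740966797, 55.15023422241211), 88.18891906738281)
  corners [[533.9000244140625, 161.1999969482422], [589.0, 159.5], [591.0999755859375, 226.8000030517578], [536.0, 228.5]]
  wood rim rect 271 ((558.5277709960938, 180.57540893554688), (104.77854919433594, 88.59503173828125), 89.07978820800781) zmax 0.044
```

jog_arm(
  targets=[
    [0.094,[-0.043,0,0],0],
    [0.094,[-0.043,0,0],0],
    [0.094,[-0.043,0,0],0],
    [0.094,[-0.043,0,0],0],
    [0.094,[-0.043,0,0],0],
    [0.094,[-0.043,0.001,0],0],
    [0.094,[-0.042,0.001,0],0.2],
    [0.094,[-0.042,0.001,0],0],
  ],
)

```text
clock: 3.4
tcp_pos: [0.6695, -0.1554, 0.2515]
tcp_rot: [-0.0, 0.588, 0.809, 0.0]
wrist_force: [0.9, -0.1, 0.1]
width: 0.0941
gripper_force: 0.0
```

jog_arm(
  targets=[
    [0.094,[0,0,0],0],
    [0.094,[0,0,0],0],
    [0.094,[0,0,0],0],
    [0.094,[0,0,0],0],
    [0.094,[0,0,0],0],
    [0.094,[0,0,0],0],
    [0.094,[0,0,0],0],
    [0.094,[0,0,0],0],
  ],
)

```text
clock: 4.2
tcp_pos: [0.6691, -0.1535, 0.2515]
tcp_rot: [0.0, 0.588, 0.809, 0.0]
wrist_force: [0.1, 0.5, -0.3]
width: 0.0942
gripper_force: 0.0
```

```bash
python3 - <<'E'
from m import *
goto((0.67,-0.154,0.25),18)
c,im,d=cam('wrist'); cv2.imwrite('pics/wrist2.png',im); np.savez('wrist2.npz',d=d,im=im,**{k:np.array(v) for k,v in c.items()})
W=cloud(c,d); hsv=cv2.cvtColor(im,cv2.COLOR_BGR2HSV)
near=(d>0)&(np.hypot(W[...,0]-.67,W[...,1]+.16)<.07)
top=near&(W[...,2]>.148)&(W[...,2]<.162)&(hsv[...,1]<70)
k,l,s,_=cv2.connectedComponentsWithStats(top.astype(np.uint8)); i=1+np.argmax(s[1:,4]); v,u=np.where(l==i)
P=np.array([onplane(c,a,b,.155)[:2] for a,b in zip(u,v)]); print('top',len(P),cv2.minAreaRect(P.astype(np.float32)*1000),np.median(W[l==i][:,2]))
b=near&(hsv[...,0]>100)&(hsv[...,0]<125)&(hsv[...,1]>150); q=W[b]; print('blue',len(q),q.mean(0),cv2.minAreaRect(q[:,:2].astype(np.float32)*1000), np.percentile(q[:,2],[2,98]))
E
```

```text
t 4.2 tcp [ 0.6691 -0.1535  0.2515] yawY 17.94 tilt [ 0.  0. -1.] shift mm [-0.8  0.7  1.5] turn -0.06367178551026598 j7 0.7 F [ 0.1  0.5 -0.3]
top 2446 ((669.6295776367188, -152.03025817871094), (35.491241455078125, 34.8270263671875), 16.99397850036621) 0.155130873961011
blue 37 [ 0.69421751 -0.16866579  0.18042754] ((672.9400024414062, -167.2431640625), (97.33888244628906, 85.12060546875), 17.60440444946289) [0.05629278 0.35749937]
```

View pics/wrist2.png

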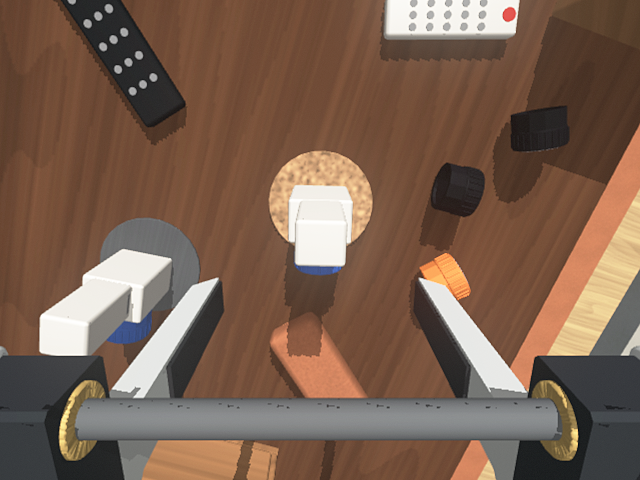

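Wrist view: the handle top is centred at (320,240), aligned with the jaws. The cap is on the image-bottom side, so the back faces tool +x. Next I descend and grip.

jog_arm(
  targets=[
    [0.094,[0,0,0.02],0],
    [0.094,[0,0,0.02],0],
    [0.094,[0,0,0.02],0],
    [0.094,[0,0,0.02],0],
    [0.094,[0,0,0.02],0],
    [0.094,[0,0,0.02],0],
    [0.094,[0,0,0.017],0],
    [0.094,[0,0,0],0],
  ],
  squeeze=5,
)

```text
clock: 5.05
tcp_pos: [0.6673, -0.1531, 0.1118]
tcp_rot: [-0.002, 0.588, 0.809, -0.001]
wrist_force: [-0.1, 0.2, -0.3]
width: 0.0942
gripper_force: 0.0
```

jog_arm(
  targets=[
    [0.03,[0,0,0],0],
    [0.03,[0,0,0],0],
    [0.03,[0,0,0],0],
    [0.03,[0,0,0],0],
    [0.03,[0,0,0],0],
    [0.03,[0,0,0],0],
    [0.03,[0,0,0],0],
    [0.03,[0,0,0],0],
  ],
)

```text
clock: 5.85
tcp_pos: [0.6694, -0.1537, 0.1145]
tcp_rot: [0.0, 0.588, 0.809, 0.0]
wrist_force: [0.8, -0.6, -0.6]
width: 0.0364
gripper_force: 5.0
```

jog_arm(
  targets=[
    [0.03,[0.01,0,-0.001],0],
    [0.03,[0.01,0,0],0],
    [0.03,[0.01,0,0.001],0],
    [0.03,[0.01,0,0.002],0],
    [0.03,[0.01,0,0.002],0],
    [0.03,[0.01,0,0.003],0],
    [0.03,[0.009,0,0.004],0],
    [0.03,[0.009,0,0.005],0],
  ],
  squeeze=5,
)

```text
clock: 6.65
tcp_pos: [0.6446, -0.0782, 0.0997]
tcp_rot: [-0.0, 0.588, 0.809, 0.0]
wrist_force: [-3.4, 0.8, 7.0]
width: 0.0361
gripper_force: 5.0
```

```bash
python3 - <<'E'
from m import *
goto((0.67,-0.154,0.25),18)
a=cam('side')[1][220:440,280:500]; b=cam('scene')[1][200:420,180:400]
cv2.imwrite('pics/tilt1.png',np.hstack([cv2.resize(a,(400,400)),cv2.resize(b,(400,400))]))
E
```

```text
t 6.65 tcp [ 0.6446 -0.0782  0.0997] yawY 17.96 tilt [ 6.e-04  1.e-04 -1.e+00] shift mm [ -79.9    0.8 -150.4] turn -0.03861192454728268 j7 0.67 F [-3.4  0.8  7. ]
```

View pics/tilt1.png

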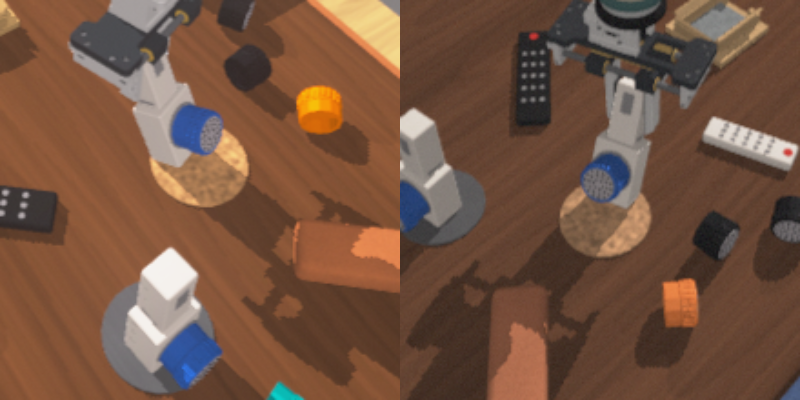

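Side and scene crops show the shaver leaning back about 40° in the grip, with its lower edge still on the cork. I'll carry on with the arc.

jog_arm(
  targets=[
    [0.03,[0.008,0,0.006],0],
    [0.03,[0.008,0,0.006],0],
    [0.03,[0.007,0,0.007],0],
    [0.03,[0.007,0,0.007],0],
    [0.03,[0.006,0,0.008],0],
    [0.03,[0.005,0,0.008],0],
    [0.03,[0.004,0,0.009],0],
    [0.03,[0.004,0,0.009],0],
  ],
  squeeze=5,
)

```text
clock: 7.55
tcp_pos: [0.63, -0.0318, 0.0376]
tcp_rot: [-0.0, 0.588, 0.809, 0.0]
wrist_force: [-1.5, 3.4, 1.9]
width: 0.0361
gripper_force: 5.0
```

```bash
python3 - <<'E'
from m import *
goto((0.67,-0.154,0.25),18)
a=cam('side')[1][220:440,280:500]; b=cam('scene')[1][200:420,180:400]
cv2.imwrite('pics/tilt2.png',np.hstack([cv2.resize(a,(400,400)),cv2.resize(b,(400,400))]))
E
```

```text
t 7.55 tcp [ 0.63   -0.0318  0.0376] yawY 17.95 tilt [ 6.e-04  3.e-04 -1.e+00] shift mm [-128.4    0.4 -212.4] turn -0.05074230042548322 j7 0.64 F [-1.5  3.4  1.9]
```

View pics/tilt2.png

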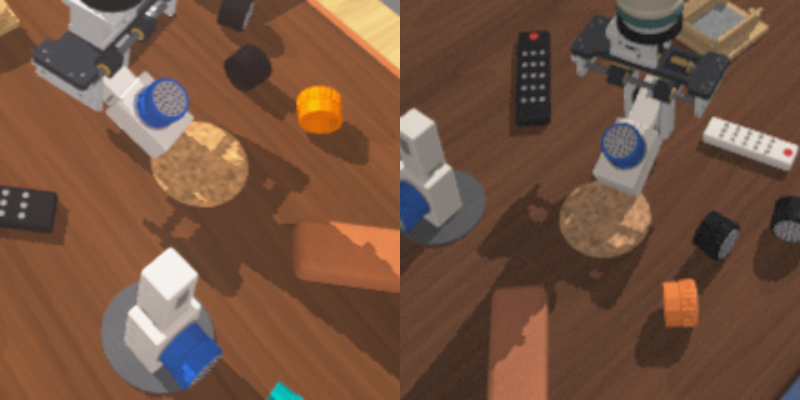

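jog_arm(
  targets=[
    [0.03,[0,0,0],0],
    [0.03,[0,0,0],0],
    [0.03,[0,0,0],0],
    [0.03,[0,0,-0.005],0],
    [0.03,[0,0,-0.015],0],
    [0.03,[0,0,-0.02],0],
    [0.03,[0,0,-0.02],0],
    [0.03,[0,0,-0.02],0],
  ],
  squeeze=50,
)

```text
clock: 8.45
tcp_pos: [0.6304, -0.0331, 0.1207]
tcp_rot: [0.001, 0.588, 0.809, 0.0]
wrist_force: [0.0, -0.1, -3.3]
width: 0.036
gripper_force: 50.0
```

```bash
cat >> m.py <<'E'
def shaver():
    """tilt & cap-face position of held/laid shaver, from white+blue clouds near the tool, both fixed cams"""
    s,M,yx=st(); 
    for n in ('side','scene'):
        c,im,d=cam(n); W=cloud(c,d); hsv=cv2.cvtColor(im,cv2.COLOR_BGR2HSV)
        L=(W-s['tcp_pos'])@M   # tool coords
        near=(d>0)&(L[...,0]<-.025)&(L[...,0]>-.17)&(abs(L[...,1])<.04)&(abs(L[...,2])<.15)&(W[...,2]>.01)
        b=near&(hsv[...,0]>100)&(hsv[...,0]<125)&(hsv[...,1]>150)
        k=cv2.morphologyEx(b.astype(np.uint8),cv2.MORPH_CLOSE,np.ones((9,9)))
        q=L[(k>0)&(d>0)&near]
        face=near&(k>0)&(hsv[...,1]<90); f=L[face]
        cen=f.mean(0); u,sv,vt=np.linalg.svd(f-cen); nrm=vt[2]*np.sign(-vt[2][2])
        w=near&(hsv[...,1]<60)&(hsv[...,2]>120)&(k==0); ww=L[w]
        print(n,'blue',len(q),'face',len(f),'cen mm',(cen*1000).round(1),'normal',nrm.round(3),'tilt-from-up deg',np.degrees(np.arctan2(nrm[0],-nrm[2])).round(1),'white xmin,zmax(low)',(np.percentile(ww[:,0],1)*1000).round(1),(np.percentile(ww[:,2],99)*1000).round(1))
        yield im
E
python3 - <<'E'
from m import *
goto((0.67,-0.154,0.25),-1.4)
a,b=list(shaver())
cv2.imwrite('pics/lift.png',np.hstack([cv2.resize(a[180:400,240:460],(400,400)),cv2.resize(b[160:380,200:420],(400,400))]))
E
```

```text
t 8.45 tcp [ 0.6304 -0.0331  0.1207] yawY 17.91 tilt [-6.0e-04  1.3e-03 -1.0e+00] shift mm [-127.3    0.7 -129.3] turn 19.305167326890455 j7 0.6 F [ 0.  -0.1 -3.3]
side blue 271 face 4 cen mm [-94.3 -12.8 -45.5] normal [ 0.482  0.627 -0.612] tilt-from-up deg 38.2 white xmin,zmax(low) -103.9 20.9
scene blue 163 face 0 cen mm [nan nan nan] normal [-0. -0. -1.] tilt-from-up deg -0.0 white xmin,zmax(low) -104.9 17.3m.py:23: RuntimeWarning: Mean of empty slice.
  cen=f.mean(0); u,sv,vt=np.linalg.svd(f-cen); nrm=vt[2]*np.sign(-vt[2][2])
  ret = um.true_divide(
```

View pics/lift.png

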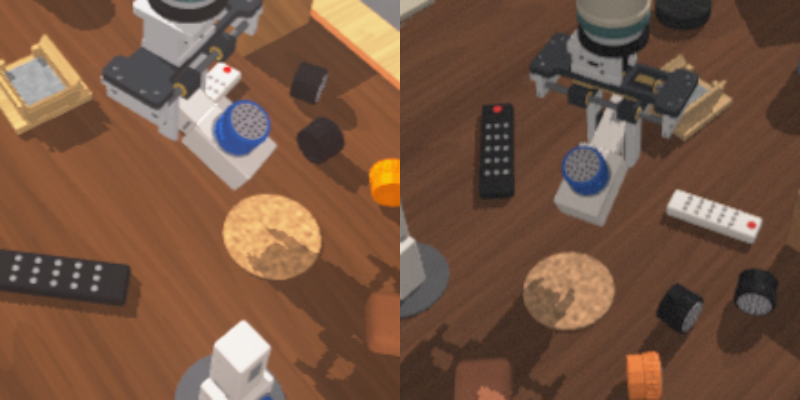

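The crops show the shaver lifted clear and held nearly horizontal, cap up and towards the robot's tool -x side. I need the exact tilt and how far along the handle it is gripped.

```bash
cat >> m.py <<'E'
def face(n,save=None):
    s,M,yx=st(); c,im,d=cam(n); W=cloud(c,d); hsv=cv2.cvtColor(im,cv2.COLOR_BGR2HSV); L=(W-s['tcp_pos'])@M
    near=(d>0)&(L[...,0]<-.0)&(L[...,0]>-.17)&(abs(L[...,1])<.05)&(abs(L[...,2])<.12)
    b=near&(hsv[...,0]>98)&(hsv[...,0]<128)&(hsv[...,1]>120)
    cs,_=cv2.findContours(b.astype(np.uint8),cv2.RETR_EXTERNAL,cv2.CHAIN_APPROX_NONE); h=cv2.convexHull(np.vstack([k for k in cs if len(k)>6]))
    m=np.zeros(d.shape,np.uint8); cv2.fillPoly(m,[h],1); m=cv2.erode(m,np.ones((3,3)))
    f=L[(m>0)&(d>0)&~(hsv[...,1]>140)]
    for _ in range(4):
        cen=np.median(f,0); nrm=np.linalg.svd(f-f.mean(0))[2][2]; r=(f-f.mean(0))@nrm; f=f[abs(r)<max(.004,1.5*r.std())]
    nrm*=np.sign(-nrm[2]); cen=f.mean(0)
    w=near&(hsv[...,1]<60)&(hsv[...,2]>130)&(m==0)
    print(n,len(f),'face cen tool mm',(cen*1000).round(1),'normal',nrm.round(3),'theta',(90-np.degrees(np.arctan2(-nrm[0],-nrm[2]))).round(1),'white n',w.sum())
    return L,w,cen,nrm
E
python3 - <<'E'
from m import *
for n in ('side','scene'):
    L,w,cen,nrm=face(n); p=L[w]
    for th in (70,75,80,85):
        t=np.radians(th); z=np.array([np.sin(t),0,-np.cos(t)]); y=np.array([np.cos(t),0,np.sin(t)])
        print(th,'own z min of white',(np.percentile(p@z,1)*1000).round(1),'own y max',(np.percentile(p@y,99)*1000).round(1),'cap cen z,y',(cen@z*1000).round(1),(cen@y*1000).round(1))
E
```

```text
side 316 face cen tool mm [-81.2  -2.6 -52.1] normal [-0.393  0.005 -0.92 ] theta 66.9 white n 1404
70 own z min of white -96.5 own y max -2.0 cap cen z,y -58.5 -76.7
75 own z min of white -99.4 own y max 1.2 cap cen z,y -65.0 -71.3
80 own z min of white -101.7 own y max 6.8 cap cen z,y -70.9 -65.4
85 own z min of white -103.2 own y max 12.8 cap cen z,y -76.4 -59.0
scene 287 face cen tool mm [-80.9   0.7 -52.5] normal [-0.381  0.005 -0.925] theta 67.6 white n 967
70 own z min of white -96.5 own y max -5.0 cap cen z,y -58.0 -77.0
75 own z min of white -99.5 own y max -1.5 cap cen z,y -64.5 -71.7
80 own z min of white -101.8 own y max 3.4 cap cen z,y -70.5 -65.8
85 own z min of white -103.3 own y max 9.3 cap cen z,y -76.0 -59.4
```

```bash
python3 - <<'E'
from m import *
c,im,d=ld('wrist1'); W=cloud(c,d)
o=np.array([.5596,.1889]); a=np.radians(-1.4); X=np.array([np.cos(a),np.sin(a)]); Y=np.array([-np.sin(a),np.cos(a)])
hsv=cv2.cvtColor(im,cv2.COLOR_BGR2HSV)
lx=(W[...,:2]-o)@X*1000; ly=(W[...,:2]-o)@Y*1000; z=W[...,2]*1000
m=(d>0)&(abs(lx)<80)&(abs(ly)<80)
for lo,hi in ((4,10),(10,20),(20,32),(32,40),(40,50)):
    k=m&(z>lo)&(z<hi); k2=k&(abs(lx)<18); print(lo,hi,'x',np.percentile(lx[k],[1,99]).round(1),'y',np.percentile(ly[k],[1,99]).round(1),'mid y',np.percentile(ly[k2],[1,99]).round(1) if k2.sum()>5 else '')
goto((0.562,0.246,0.12),-1.4)
E
```

```text
4 10 x [-55.   55.2] y [-52.1  50.6] mid y [-30.8  50.6]
10 20 x [-54.1  53.8] y [-49.1  49.8] mid y [-45.4  49.6]
20 32 x [-34.1  33.1] y [-47.7  48.4] mid y [-47.8 -45. ]
32 40 x [-37.7  37.8] y [-52.4  43.4] mid y [-52.8 -45.3]
40 50 x [-43.4  43.5] y [-57.7  43.3] mid y [-58.1 -51.2]
t 8.65 tcp [ 0.6303 -0.0328  0.1193] yawY 17.92 tilt [-4.0e-04  1.4e-03 -1.0e+00] shift mm [286.3  20.8  -0.8] turn 19.319503440635685 j7 0.6 F [ 0.5  0.8 -3.4]
```

The cradle's base slab runs out to y=+50. With this grip (about 98 mm up the handle, near the back edge) the fingers would crowd it. I'll lay the shaver on the bare table first and regrip it further out.

```bash
python3 - <<'E'
from m import *
c,im,d=ld('scene0'); s,M,yx=st()
for k,(u,v) in dict(rw_l=(348,270),rw_b=(348,278),rw_r=(397,292),rb_bot=(262,267),rb_top=(255,218),cork=(292,321)).items():
    p=onplane(c,u,v,0.01 if k[0]=='r' else .004); print(k,p.round(3),((p-s['tcp_pos'])@M*1000).round(0))
E
```

```text
rw_l [0.674 0.03  0.01 ] [ 47.  61. 109.]
rw_b [0.69  0.012 0.01 ] [ 24.  70. 109.]
rw_r [0.798 0.057 0.01 ] [ 34. 187. 110.]
rb_bot [ 0.518 -0.102  0.01 ] [ -31. -129.  109.]
rb_top [ 0.379 -0.     0.01 ] [ 109. -230.  109.]
cork [ 0.676 -0.159  0.004] [-134.    4.  115.]
```

jog_arm(
  targets=[
    [0.03,[0.015,-0.005,0],0],
    [0.03,[0.015,-0.005,0.005],0],
    [0.03,[0,0,0.02],0],
    [0.03,[0,0,0.02],0],
    [0.03,[0,0,0.02],0],
    [0.03,[0,0,0.015],0],
    [0.03,[0,0,0.004],0],
    [0.03,[0,0,0],0],
  ],
  squeeze=50,
)

```text
clock: 9.45
tcp_pos: [0.6103, -0.0069, 0.0339]
tcp_rot: [-0.001, 0.588, 0.809, -0.0]
wrist_force: [0.5, 0.3, -2.2]
width: 0.0361
gripper_force: 50.0
```

jog_arm(
  targets=[
    [0.03,[0,0,0],0],
    [0.03,[0,0,0],0],
    [0.03,[0,0,0.003],0],
    [0.03,[0,0,0.003],0],
    [0.03,[0,0,0.003],0],
    [0.03,[0,0,0.003],0],
    [0.03,[0,0,0.003],0],
    [0.03,[0,0,0.002],0],
  ],
  squeeze=4,
)

```text
clock: 10.25
tcp_pos: [0.6115, -0.0073, 0.0171]
tcp_rot: [0.0, 0.588, 0.809, 0.0]
wrist_force: [-0.4, 2.0, 0.6]
width: 0.0356
gripper_force: 4.0
```

jog_arm(
  targets=[
    [0.06,[0,0,0],0],
    [0.06,[0,0,0],0],
    [0.06,[0,0,0],0],
    [0.06,[0,0,0],0],
    [0.06,[0.008,0,0],0],
    [0.06,[0.008,0,0],0],
    [0.06,[0.008,0,0],0],
    [0.06,[0,0,0],0],
  ],
  squeeze=4,
)

```text
clock: 11.05
tcp_pos: [0.6033, 0.0181, 0.0173]
tcp_rot: [-0.001, 0.587, 0.809, 0.0]
wrist_force: [0.2, 0.0, 0.3]
width: 0.06
gripper_force: 0.0
```

```bash
python3 - <<'E'
from m import *
goto((0.562,0.246,0.12),-1.4)
for n in ('side','scene'):
    L,w,cen,nrm=face(n); p=L[w]; p=p[(p[:,0]<-.03)]; print('white x min',np.percentile(p[:,0],1)*1000,'head y mid',np.percentile(p[:,1],[2,98])*1000)
E
```

```text
t 11.05 tcp [0.6033 0.0181 0.0173] yawY 18.08 tilt [ 1.7e-03 -4.0e-04 -1.0e+00] shift mm [ 229.7   31.5 -102.3] turn 19.476402602274135 j7 0.59 F [0.2 0.  0.3]
side 235 face cen tool mm [-82.2  -3.5 -57.2] normal [-0.002  0.018 -1.   ] theta 89.9 white n 1373
white x min -122.446412421755 head y mid [-30.71227333  22.76637756]
scene 119 face cen tool mm [-85.5   1.9 -57.6] normal [ 0.054 -0.029 -0.998] theta 93.1 white n 794
white x min -122.3448606754203 head y mid [-25.06490963  28.52413824]
```

jog_arm(
  targets=[
    [0.03,[0,0,0],0],
    [0.03,[0,0,0],0],
    [0.03,[0,0,0],0],
    [0.03,[0,0,0],0],
    [0.03,[0,0,-0.01],0],
    [0.03,[0,0,-0.03],0],
    [0.03,[0,0,-0.03],0],
    [0.03,[0,0,-0.03],0],
  ],
  squeeze=60,
)

```text
clock: 11.95
tcp_pos: [0.6031, 0.0155, 0.1185]
tcp_rot: [-0.001, 0.589, 0.808, -0.0]
wrist_force: [0.3, -0.2, -3.9]
width: 0.0359
gripper_force: 60.0
```

```bash
python3 - <<'E'
from m import *
for n in ('side','scene'):
    L,w,cen,nrm=face(n); p=L[w]; p=p[(p[:,0]<-.03)]; print('white x min',np.percentile(p[:,0],1)*1000,'head y mid',np.percentile(p[:,1],[2,98])*1000)
goto((0.5615,0.2689,0.12),-1.4)
E
```

```text
side 219 face cen tool mm [-79.9  -5.9 -56.9] normal [ 0.007  0.018 -1.   ] theta 90.4 white n 1626
white x min -119.39652704556654 head y mid [-30.27556321  22.67679514]
scene 153 face cen tool mm [-80.7   2.5 -57.4] normal [ 0.042  0.005 -0.999] theta 92.4 white n 945
white x min -120.58380635463276 head y mid [-24.52217608  28.69018927]
t 12.05 tcp [0.6066 0.0152 0.1215] yawY 17.91 tilt [-0.0019  0.007  -1.    ] shift mm [255.2  35.1   1.3] turn 19.30618798284135 j7 0.54 F [-0.3 -0.2 -3.3]
```

jog_arm(
  targets=[
    [0.03,[0.03,0.005,0],0],
    [0.03,[0.04,0.006,0],0],
    [0.03,[0.04,0.006,0],0],
    [0.03,[0.04,0.006,0],0],
    [0.03,[0.04,0.006,0],0],
    [0.03,[0.04,0.006,0],0],
    [0.03,[0.024,0,0],0],
    [0.03,[0,0,0],6.5],
  ],
)

```text
clock: 12.85
tcp_pos: [0.5556, 0.2741, 0.1156]
tcp_rot: [-0.003, 0.631, 0.776, -0.0]
wrist_force: [-0.0, -0.0, -3.9]
width: 0.0357
gripper_force: 60.0
```

jog_arm(
  targets=[
    [0.03,[0,0,0],6.5],
    [0.03,[0,0,0],6.5],
    [0.03,[0,0,0],0],
    [0.03,[0,0,0],0],
    [0.03,[0,0,0],0],
    [0.03,[0,0,0],0],
    [0.03,[0,0,0],0],
    [0.03,[0,0,0],0],
  ],
)

```text
clock: 13.65
tcp_pos: [0.5591, 0.2678, 0.1175]
tcp_rot: [-0.0, 0.717, 0.697, 0.0]
wrist_force: [1.0, 0.1, -3.4]
width: 0.0356
gripper_force: 60.0
```

```bash
python3 - <<'E'
from m import *
goto((0.5615,0.2679,0.0295),-1.4)
o=np.array([.5596,.1889]); a=np.radians(-1.4); X=np.array([np.cos(a),np.sin(a)]); Y=np.array([-np.sin(a),np.cos(a)])
for n in ('side','scene'):
    L,w,cen,nrm=face(n); s,M,_=st(); f=M@cen+s['tcp_pos']; q=f[:2]-o; p=L[w]; p=p[(p[:,0]<-.03)]
    print(n,'cap centre in cradle x,y mm',q@X*1000,q@Y*1000,'z',f[2],'head y',np.percentile(p[:,1],[2,98])*1000,'xmin',np.percentile(p[:,0],1)*1000)
E
```

```text
t 13.65 tcp [0.5591 0.2678 0.1175] yawY -1.57 tilt [ 2.e-04  0.e+00 -1.e+00] shift mm [ 0.1  2.4 88. ] turn -0.169569495052329 j7 -0.11 F [ 1.   0.1 -3.4]
side 137 face cen tool mm [-83.3  -1.6 -56.5] normal [ 0.03   0.006 -1.   ] theta 91.7 white n 1533
side cap centre in cradle x,y mm -4.293188072961043 -4.419886914186681 z 0.17404332094603242 head y [-29.31516602  27.80193157] xmin -121.18236043003425
scene 86 face cen tool mm [-82.    5.1 -57.3] normal [ 0.035 -0.018 -0.999] theta 92.0 white n 948
scene cap centre in cradle x,y mm 2.4177977579942165 -3.0883955675634085 z 0.17484841499087195 head y [-22.77511941  29.70480095] xmin -120.91169400460542
```

jog_arm(
  targets=[
    [0.03,[0.001,0.002,0.01],0],
    [0.03,[0,0,0.015],0],
    [0.03,[0,0,0.015],0],
    [0.03,[0,0,0.01],0],
    [0.03,[0,0,0.01],0],
    [0.03,[0,0,0.01],0],
    [0.03,[0,0,0.005],0],
    [0.03,[0,0,0],0],
  ],
)

```text
clock: 14.55
tcp_pos: [0.5606, 0.2686, 0.0416]
tcp_rot: [-0.0, 0.717, 0.697, -0.001]
wrist_force: [-1.2, 0.6, -3.9]
width: 0.0355
gripper_force: 60.0
```

jog_arm(
  targets=[
    [0.03,[0,0,0.003],0],
    [0.03,[0,0,0.003],0],
    [0.03,[0,0,0.003],0],
    [0.03,[0,0,0.002],0],
    [0.03,[0,0,0.001],0],
    [0.03,[0,0,0],0],
    [0.03,[0,0,0],0],
    [0.03,[0,0,0],0],
  ],
)

```text
clock: 15.35
tcp_pos: [0.5612, 0.2689, 0.0306]
tcp_rot: [0.0, 0.717, 0.697, 0.0]
wrist_force: [0.5, -0.0, -3.0]
width: 0.0357
gripper_force: 60.0
```

jog_arm(
  targets=[
    [0.03,[0,0,0.001],0],
    [0.03,[0,0,0.001],0],
    [0.03,[0,0,0],0],
    [0.06,[0,0,0],0],
    [0.06,[0,0,0],0],
    [0.06,[0,0,0],0],
    [0.06,[0,0,0],0],
    [0.06,[0,0,0],0],
  ],
)

```text
clock: 16.15
tcp_pos: [0.5611, 0.2688, 0.0284]
tcp_rot: [0.0, 0.717, 0.697, -0.0]
wrist_force: [-0.6, 0.0, -0.1]
width: 0.06
gripper_force: 0.0
```

jog_arm(
  targets=[
    [0.06,[0,0,-0.01],0],
    [0.06,[0,0,-0.02],0],
    [0.09,[0,0,-0.03],0],
    [0.09,[0,0,-0.03],0],
    [0.09,[0,0,-0.03],0],
    [0.09,[-0.02,0,-0.03],0],
    [0.09,[-0.03,0,0],0],
    [0.09,[-0.03,0,0],0],
  ],
  squeeze=20,
)

```text
clock: 16.95
tcp_pos: [0.5595, 0.1885, 0.1804]
tcp_rot: [0.001, 0.716, 0.698, 0.001]
wrist_force: [-0.0, -0.5, -0.2]
width: 0.0901
gripper_force: 0.0
```

```bash
python3 - <<'E'
from m import *
s,M,_=st(); goto((.5596,.1889,.083),0)
c,im,d=cam('wrist'); cv2.imwrite('pics/laid.png',im); np.savez('wrist3.npz',d=d,im=im,**{k:np.array(v) for k,v in c.items()})
o=np.array([.5596,.1889]); a=np.radians(-1.4); X=np.array([np.cos(a),np.sin(a)]); Y=np.array([-np.sin(a),np.cos(a)])
W=cloud(c,d); lx=(W[...,:2]-o)@X*1000; ly=(W[...,:2]-o)@Y*1000; z=W[...,2]*1000
m=(d>0)&(abs(lx)<45)&(ly>-60)&(ly<125)
k=m&(abs(z-86)<5); print('cap top n',k.sum(),'z',np.median(z[k]),cv2.minEnclosingCircle(np.stack([lx[k],ly[k]],1).astype(np.float32)))
hsv=cv2.cvtColor(im,cv2.COLOR_BGR2HSV); wh=m&(hsv[...,1]<60)&(hsv[...,2]>130)
k=wh&(abs(z-52)<5); P=np.stack([lx[k],ly[k]],1).astype(np.float32); print('block front',k.sum(),np.median(z[k]),np.percentile(P,[1,99],0).round(1).tolist())
k=wh&(abs(z-46)<4)&(ly>45); P=np.stack([lx[k],ly[k]],1).astype(np.float32); print('handle',k.sum(),np.median(z[k]),cv2.minAreaRect(P))
E
```

```text
t 16.95 tcp [0.5595 0.1885 0.1804] yawY -1.51 tilt [ 0.0013  0.0029 -1.    ] shift mm [ 0.2 -0.2 97.4] turn -1.5053904168573808 j7 -0.02 F [-0.  -0.5 -0.2]
cap top n 3701 z 86.76940950631612 ((-0.31949424743652344, 3.0845065116882324), 24.731813430786133)
block front 4019 51.752109003370684 [[-28.2, -37.8], [26.6, 106.1]]
handle 4621 46.30235232239338 ((-0.7961444854736328, 78.0474624633789), (35.80149841308594, 66.01588439941406), 0.07034826278686523)
```

View pics/laid.png

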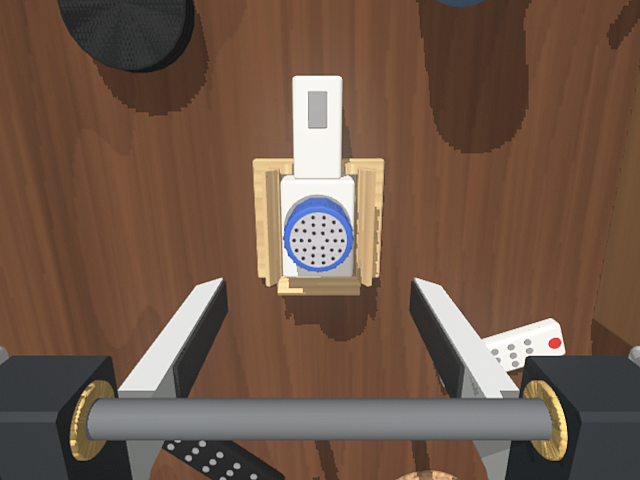

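Wrist view: the shaver lies flat in the pocket, cap up, with the cap face at (319,240). It measures (-0.3,+3) mm from the pocket point, and the block front is at z 52 mm. Next I grip the cap.

jog_arm(
  targets=[
    [0.09,[0.003,0,0.01],0],
    [0.09,[0,0,0.02],0],
    [0.09,[0,0,0.02],0],
    [0.09,[0,0,0.02],0],
    [0.09,[0,0,0.015],0],
    [0.09,[0,0,0.01],0],
    [0.09,[0,0,0.002],0],
    [0.09,[0,0,0],0],
  ],
  squeeze=25,
)

```text
clock: 17.8
tcp_pos: [0.5591, 0.192, 0.0814]
tcp_rot: [0.0, 0.717, 0.697, 0.0]
wrist_force: [1.0, -0.6, 0.6]
width: 0.0899
gripper_force: 0.0
```

jog_arm(
  targets=[
    [0.04,[0,0,0],0],
    [0.04,[0,0,0],0],
    [0.04,[0,0,0],0],
    [0.04,[0,0,0],0],
    [0.04,[0,0,0],0],
    [0.04,[0,0,0],0],
    [0.04,[0,0,0],0],
    [0.04,[0,0,0],0],
  ],
)

```text
clock: 18.6
tcp_pos: [0.5591, 0.1919, 0.0816]
tcp_rot: [0.0, 0.717, 0.697, 0.0]
wrist_force: [0.1, 0.2, 1.2]
width: 0.0478
gripper_force: 25.0
```

```bash
python3 - <<'E'
from m import *
goto((.5594,.192,.083),0); print(ctrl.get_state()['moment'])
E
```

```text
t 18.6 tcp [0.5591 0.1919 0.0816] yawY -1.58 tilt [ 1.e-04  2.e-04 -1.e+00] shift mm [ 0.1  0.3 -1.4] turn -1.5835818815121172 j7 0.04 F [0.1 0.2 1.2]
[-0.03628517  0.09833702  0.03049195]
```

jog_arm(
  targets=[
    [0.04,[0,0,0],-3],
    [0.04,[0,0,0],-3],
    [0.04,[0,0,0],-3],
    [0.04,[0,0,0],-3],
    [0.04,[0,0,0],-3],
    [0.04,[0,0,0],0],
    [0.04,[0,0,0],0],
    [0.04,[0,0,0],0],
  ],
)

```text
clock: 19.4
tcp_pos: [0.5604, 0.1906, 0.0817]
tcp_rot: [0.001, 0.621, 0.784, 0.0]
wrist_force: [3.7, -4.1, -1.0]
width: 0.0479
gripper_force: 25.0
```

```bash
python3 - <<'E'
from m import *
goto((.5594,.192,.083),0); print(ctrl.get_state()['moment'], ctrl.get_state()['width'])
E
```

```text
t 19.4 tcp [0.5604 0.1906 0.0817] yawY 13.26 tilt [-0.0017  0.0022 -1.    ] shift mm [ 1.6 -0.6 -1.3] turn 13.25652582600307 j7 0.23 F [ 3.7 -4.1 -1. ]
[-0.95665969 -0.93320561 -0.73763391] 0.047903548478952555
```

The moment is -0.74 N m against the counter-clockwise turn, so that's the hard stop. I'll try the other way.

jog_arm(
  targets=[
    [0.04,[0,0,0],5],
    [0.04,[0,0,0],5],
    [0.04,[0,0,0],5],
    [0.04,[0,0,0],5],
    [0.04,[0,0,0],5],
    [0.04,[0,0,0],5],
    [0.04,[0,0,0],0],
    [0.04,[0,0,0],0],
  ],
)

```text
clock: 20.2
tcp_pos: [0.5582, 0.1924, 0.0816]
tcp_rot: [-0.001, 0.801, 0.599, -0.0]
wrist_force: [-0.8, -0.5, 4.1]
width: 0.0473
gripper_force: 25.0
```

```bash
python3 - <<'E'
from m import *
goto((.5594,.192,.083),0); print(ctrl.get_state()['moment'], ctrl.get_state()['width'])
E
```

```text
t 20.2 tcp [0.5582 0.1924 0.0816] yawY -16.4 tilt [-1.0e-04 -1.4e-03 -1.0e+00] shift mm [-0.   1.3 -1.4] turn -16.404154884365212 j7 -0.15 F [-0.8 -0.5  4.1]
[-0.39810723  0.28516721 -0.0633045 ] 0.047334905192448186
```

jog_arm(
  targets=[
    [0.04,[0,0,0],7.5],
    [0.04,[0,0,0],7.5],
    [0.04,[0,0,0],7.5],
    [0.04,[0,0,0],7.5],
    [0.04,[0,0,0],7.5],
    [0.04,[0,0,0],7.5],
    [0.04,[0,0,0],7.5],
    [0.04,[0,0,0],7.5],
  ],
)

```text
clock: 21.0
tcp_pos: [0.5572, 0.1929, 0.0816]
tcp_rot: [-0.001, 0.993, 0.116, -0.002]
wrist_force: [-3.6, -0.4, 7.4]
width: 0.0474
gripper_force: 25.0
```

jog_arm(
  targets=[
    [0.04,[0,0,0],0],
    [0.04,[0,0,0],0],
    [0.04,[0,0,0],0],
    [0.04,[0,0,-0.001],0],
    [0.04,[0,0,-0.001],0],
    [0.04,[0,0,-0.001],0],
    [0.04,[0,0,-0.001],0],
    [0.04,[0,0,0],0],
  ],
)

```text
clock: 21.8
tcp_pos: [0.5587, 0.1921, 0.0854]
tcp_rot: [-0.0, 0.993, 0.117, -0.0]
wrist_force: [-0.8, -0.2, -0.4]
width: 0.0474
gripper_force: 25.0
```

```bash
python3 - <<'E'
from m import *
goto((.5594,.192,.083),0); print(ctrl.get_state()['moment'], ctrl.get_state()['width'])
E
```

```text
t 21.8 tcp [0.5587 0.1921 0.0854] yawY -76.56 tilt [-5.e-04 -4.e-04 -1.e+00] shift mm [0.6 0.3 2.4] turn -76.5558324647534 j7 -0.96 F [-0.8 -0.2 -0.4]
[0.19565823 0.48435195 0.03429632] 0.04736595132683984
```

jog_arm(
  targets=[
    [0.04,[0,0,-0.003],0],
    [0.04,[0,0,-0.003],0],
    [0.04,[0,0,-0.004],0],
    [0.04,[0,0,-0.005],0],
    [0.04,[0,0,-0.005],0],
    [0.04,[0,0,-0.005],0],
    [0.04,[0,0,-0.005],0],
    [0.04,[0,0,0],0],
  ],
)

```text
clock: 22.6
tcp_pos: [0.5596, 0.1918, 0.1164]
tcp_rot: [-0.0, 0.993, 0.117, 0.001]
wrist_force: [-0.4, 0.6, -0.4]
width: 0.0473
gripper_force: 25.0
```

jog_arm(
  targets=[
    [0.04,[0,0,-0.01],0],
    [0.04,[0,0,-0.02],0],
    [0.04,[0,0,-0.02],0],
    [0.04,[0,0,-0.02],0],
    [0.04,[0,0,-0.02],0],
    [0.04,[0,0,-0.02],0],
    [0.04,[0,0,-0.01],0],
    [0.04,[0,0,0],0],
  ],
)

```text
clock: 23.4
tcp_pos: [0.5598, 0.1918, 0.2369]
tcp_rot: [-0.0, 0.993, 0.117, 0.001]
wrist_force: [0.2, -0.6, -0.4]
width: 0.0477
gripper_force: 25.0
```

jog_arm(
  targets=[
    [0.04,[0,0,0],0],
    [0.04,[0,0,0],0],
    [0.04,[0,0,0],0],
    [0.04,[0,0,0],0],
    [0.04,[0,0,0],0],
    [0.04,[0,0,0],0],
    [0.04,[0,0,0],0],
    [0.04,[0,0,0],0],
  ],
)

```text
clock: 24.2
tcp_pos: [0.559, 0.1919, 0.2355]
tcp_rot: [-0.0, 0.993, 0.117, 0.0]
wrist_force: [-0.4, 0.3, -1.2]
width: 0.0472
gripper_force: 25.0
```

```bash
python3 - <<'E'
from m import *
goto((.5594,.192,.083),0)
a=cam('side')[1]; b=cam('scene')[1]
cv2.imwrite('pics/end.png',np.hstack([cv2.resize(a[80:300,150:370],(400,400)),cv2.resize(b[70:290,240:460],(400,400))]))
E
```

```text
t 24.2 tcp [0.559  0.1919 0.2355] yawY -76.58 tilt [ 0. -0. -1.] shift mm [  0.4  -0.  152.5] turn -76.58074658537093 j7 -1.11 F [-0.4  0.3 -1.2]
```

View pics/end.png

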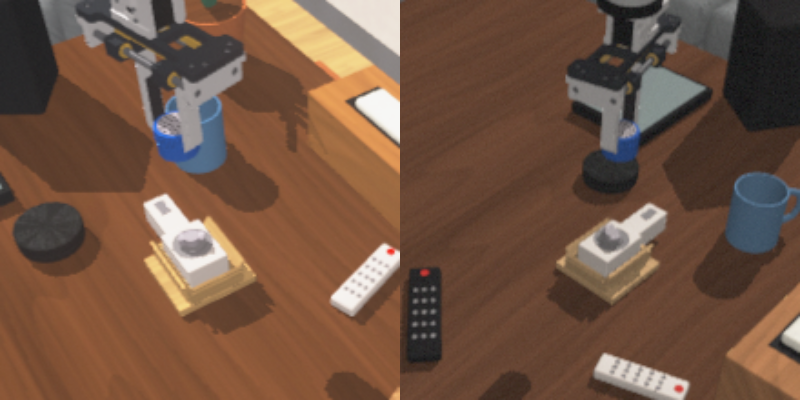

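Both views show the cap in the jaws with its rim about 0.2 m up. The shaver is still lying flat in the cradle with its stub bare.

```bash
python3 -c "
from workcell import ticket
print(ticket.hand_in())"
```

```text
the job is handed in; nothing more can be done
None
```

I laid the cork-coaster shaver on its back in the cradle, found its cap has a left-hand thread (it loosens clockwise), and handed in with the cap held about 0.2 m above the table after 24 of the 54 s; no verdict came back.

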